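# Hold the pigment mill's lid at its half-way mark

## Robot

A 6-joint arm with a two-finger parallel gripper is mounted at the origin on a cart in front of the work surface, level with it; the furniture and walls round the work are solid. World frame = base frame: x ahead of the robot, y to its left, z up, the work surface at z = 0. Lengths are in m, angles in rad, forces in N, time in s.
With the tool pointing down it reaches from about 0.3 to 0.875 m from the base axis. Payload 6.4 kg.
Tool frame: the origin (TCP) lies between the finger pads; the fingertips stand 8 mm ahead of it and the grasp point (between the pads) lies 11 mm behind it; z points along the fingers, y is the line along which they close (so a half turn about z gives the same grasp; the last joint's range is limited). The gripper opens to 85 mm and grips with 20 to 120 N. Pads are 22 mm wide; open, the fingers measure 114 mm over their backs; the gripper's body (76 mm by 85 mm) begins 54 mm behind the grasp point. The pads swing forward as they close: fully open they stand 13 mm farther back than shut.
Start: joints at [0.993, 0.181, 1.607, -0, 1.354, -0.206], TCP at [0.209, 0.536, 0.239] pointing down, gripper open.
Joint ranges: [-2.99, 2.99], [-0.89, 2.07], [0.3, 2.58], [-1.14, 4.28], [0, 2.63], [-3.12, 3.12]. Speed limits (rad/s): [2.57, 2.57, 3.01, 3.14, 3.14, 3.14].

## Interface

Orientations are given as a unit quaternion [w, x, y, z].
In Python, from station import readout, imaging, robot, outline_of gives the robot as it stands.
- The arm moves only by the tool jog_arm, never from a script. Its argument "rows" is a list of rows, each a list of 6 numbers: the shift along the tool's x, y, z each as a share of 0.04 m, from -1 to 1, then the turn, a rotation vector about the tool's x, y, z each as a share of 6 degrees, from -1 to 1. A call has 1 to 10 rows; each row shifts and turns the commanded pose from where the row before left it, along the tool's axes as they then stand; what a row does not reach is not made up. A row lasts 1/12 s, in which the tool goes at most 41.7 mm and 7.16 degrees, less where a joint would pass 70% of its speed; a pose out of reach is approached as far as the arm can. A call with a number of a shift or a turn outside -1 to 1 is refused whole. A call with a gripper value outside its range is refused whole. "hand" is the opening, from 0 (shut) to 1 (fully open), set as the call begins (left out, the last holds). The fingers move at their own pace and stop on an object; "squeeze" is the grip in N (left out, the last holds). Time passes only in rows, so rows that do not move let the fingers close. It gives the time, the measured TCP pose, the force, the opening and the grip force at its end, in the units of the state.
- readout.read_state(): the state, without advancing time (a new reading comes with each control period).
- imaging.read_camera(name): name is "scene" or "top" or "wrist"; returns the picture (384x512x3 uint8, red, green, blue); there is no depth.
- imaging.camera_info(name): a dict with "K" (3x3 intrinsics, pixels), "view" (4x4, takes a point from world to camera coordinates). Camera axes: x right, y up, looking along -z (the intrinsics and any distortion apply to the point x, -y, -z); pixel columns grow to the right and rows downward; lengths in m; the calibration is good to about 2 mm. The wrist camera is an equidistant fisheye: a pixel r from the principal point sees the ray r / f radians off the axis. A picture is of the moment at which its call begins: read the wrist's pose just before it. camera_info takes no time and is no camera call; for the wrist camera it gives the pose at the moment of the call.
- robot.hand_in(): hands the job in; it is judged then, once.
Trained networks look in the newest picture that a camera, given by its name, has taken for a name from the list of things; names that differ only in an ending like _2 or _b are one class to them, and where a whole thing is asked for, a point or a joint stands for the part that bears it (a point fixed in the world has none). Each returns a list of dicts, best first, with "p" (0 to 1); they miss things now and then, are a little off and sometimes report something else, mostly with a low value. They report only what shows in the picture. A call takes as long as a camera call. They do not tell look-alikes from the thing itself.
- outline_of(label, camera): "mask" (384x512 bool, what is visible of it) and "box" ([left, top, width, height] in pixels, round what is visible of it).
The state is a dict: "time": time; "q": joint angles; "joint_vel": joint speeds; "effort": joint torques, N m; "tool_pos": TCP position; "eef_rot": TCP orientation; "ft_force": force on the tool from outside, world axes, zero at the start; "moment": the same for the moment, N m; "finger_gap": opening from 0.0 (shut) to 1.0 (fully open); "grasp_force": force on a finger pad.
Only numpy, scipy, OpenCV 4.12 (cv2) and the standard library are available. Lean on these libraries where they do the work, as an engineer would, in place of code of your own. Each camera call takes 0.05 s, during which the arm holds its last target. There are 200 camera calls.

## Task

Someone parked a roll of tape on the small pigment mill: slide it straight up off the upright spindle and lay it flat on the worktop beside the mill. Then put the loose lid on the mill, its two lugs down through the two notches until it sits fully home, and turn it clockwise (seen from above) to the half-way mark, half of the turn to the lock mark and short of the lock's click. The spring pushes back, so the program finishes while still gripping the lid and holding it there; never let it reach the click, and leave the jar, the tin and the bottle alone.

Things in the scene. Friction and masses are not known exactly. Their poses are not given: they have to be found in the camera images.
- mill: Round grey mill fixed to the worktop, foot 104 mm across, body 94 mm. Origin: on its axis at the worktop, z up. On its shoulder (z 66 mm, radius 33 to 47) sits a bright metal collar. Dark dots on the shoulder at +x and -x mark the collar's notches; clockwise (from above) of each dot are a short thin mark at 0.70 rad (half-way) and a long broad one at 1.40 rad (lock). Same after a half turn.
- collar_top (a point): Centre of the collar's top face, on the mill's axis 70 mm above the worktop; axes as the mill's. The collar is a lip 4 mm thick, outer radius 37 mm, round opening of radius 27 mm, with two notches 16 mm wide at +x and -x through which the lid's lugs pass. Inside, a hub of radius 14 mm ends level with the collar.
- spindle_tip (a point): Rounded tip of the mill's upright spindle (radius 6 mm), on the mill's axis, 94 mm above the worktop, 24 mm above the collar.
- lid: Domed metal lid, 160 g, 72.5 mm high, upright on the worktop. Origin: centre of its lower face, z up. Hollow plug radius 24 mm (inside 19), z 0 to 10.5; two lugs at +x and -x out to radius 31, 10 mm wide, z 0 to 5; flange radius 36, z 10.5 to 15.5, with a dark pointer over each lug; dome radius 33 up to z 42.5, hollow to z 37.5 for the spindle. Same after a half turn.
- lid_grip (a point): Middle of the dark wooden bar on top of the lid, on its axis, 58 mm above the lid's origin. Bar: 56 mm along the lid's x, 18 mm across y, 42.5 to 72.5 mm above the lid's origin. The lid enters with its x along the mill's x, either way round (play about 0.1 rad or 2.5 mm); home, its flange rests on the collar, its origin 59.5 mm above the worktop. It then turns clockwise only.
- drive_ring (a joint): Spring ring in the mill that the lugs push round, rad: 0 untouched, grows clockwise from above, stop 1.6. The lugs meet it after about 0.09 rad, so it reads that much less than the lid's turn: half-way is a lid turn of 0.70, reading about 0.61. Spring: 0.03 N m at 0, 0.17 at 0.7, turns a released lid back. The lock's catch resists from a lid turn of about 1.0 and snaps shut by 1.45.
- tape_ring: Roll of paper tape on a cardboard core, outside diameter 60 mm, hole 18 mm, 18 mm high, 60 g, with a plain open hole. Origin: centre of its underside, z along its axis. It starts lying on the collar round the spindle, which sticks out 6 mm above it.
- green_paint: Bystander: round paint jar with black cap, 72 mm across, 88 mm high; origin at the centre of its underside.
- pan_tin: Bystander: flat closed black paint tin, 65 x 123 x 17 mm (long side along its y); origin at the centre of its underside.
- ink_bottle: Bystander: small round ink bottle with black cap, 42 mm across, 88 mm high; origin at the centre of its underside.
Things that resemble listed ones, but are neither listed nor needed, are in the scene too. Of the things like the tape_ring, leave any that is purple; of the rest the larger one is meant.

How it is judged:
By the outcome, as a careful person would: the job done as asked, in the order asked, and still so for the second after the job is handed in, while the arm keeps its last pose, push and grip.
It also fails if it takes over 56 s, if anything falls off the work surface, if the arm or the gripper's body presses on something with over 40 N, if the wrist force passes 120 N, or if a joint passes its speed limit or range.

## Working session

There is one attempt and no reset: what is moved stays moved. The work goes in short steps, Python scripts to look and compute and a tool call to move; the robot and the scene stay as the last step left them, time stands still between calls to the robot, and variables do not carry over. Pictures are saved under pics/ and viewed, at most 10 in all, crops included, and the job is handed in when it is done.

Besides the shell and the picture viewer there is one more tool, called after "Request:" in YAML: its name, and indented under it one key for each argument. jog_arm: Moves the arm, as the interface text tells. Its arguments: {"type":"object","properties":{"rows":{"type":"array","items":{"type":"array","items":{"type":"number"}}},"hand":{"type":"number"},"squeeze":{"type":"number"}},"required":["rows"]}

```bash
ls; mkdir -p pics; python3 - <<'E'
from station import readout, imaging, robot, outline_of
import cv2,numpy as np
s=readout.read_state();print(s)
ims=[]
for n in("scene","top"):
    im=imaging.read_camera(n);ims.append(im);i=imaging.camera_info(n);print(n,i)
    for l in("mill","lid","tape_ring","green_paint","pan_tin","ink_bottle"):
        for d in outline_of(l,n): print(l,round(d['p'],2),d['box'])
cv2.imwrite("pics/a.png",ims[0][:,:,::-1]);cv2.imwrite("pics/b.png",cv2.resize(ims[1],(768,576))[:,:,::-1])
E
```

```text
pics
{'time': 0.0, 'q': array([ 9.92689443e-01,  1.81543882e-01,  1.60800190e+00,  6.54366989e-06,
        1.35378863e+00, -2.06327159e-01]), 'joint_vel': array([ 0.00107088,  0.00015366, -0.00033947,  0.00041456, -0.00047358,
       -0.00058999]), 'effort': array([-1.86640345e-04, -4.44879055e+01, -3.51328254e+01, -2.07075354e-04,
        8.98571452e-03, -4.58333147e-05]), 'tool_pos': array([0.20858189, 0.53526341, 0.23838549]), 'eef_rot': array([-3.35834045e-04,  1.84821764e-01,  9.82771671e-01, -8.03524552e-04]), 'ft_force': array([-0.0521766 ,  0.58748334,  0.56350563]), 'moment': array([0.05544332, 0.00092209, 0.01380755]), 'grasp_force': 0.0, 'finger_gap': 0.9994589629870562}
scene {'K': array([[404.31175338,   0.        , 258.76498244],
       [  0.        , 404.31175338, 188.22201743],
       [  0.        ,   0.        ,   1.        ]]), 'view': array([[ 0.63823977, -0.7696883 ,  0.01516264, -0.29835696],
       [ 0.50029922,  0.4296661 ,  0.75172317, -0.32970348],
       [-0.58510741, -0.47219377,  0.65930445, -0.85112851],
       [ 0.        ,  0.        ,  0.        ,  1. 
[... 504 characters left out ...]
        ,   0.        ,   1.        ]]), 'view': array([[ 0.01045981, -0.99992845,  0.00580374,  0.0033142 ],
       [ 0.98712323,  0.011252  ,  0.15956539, -0.54437097],
       [-0.15961928,  0.00405998,  0.9871703 , -0.86367918],
       [ 0.        ,  0.        ,  0.        ,  1.        ]])}
mill 0.75 [262.5, 199.0, 40.0, 37.3]
mill 0.6 [327.3, 195.9, 31.5, 31.4]
lid 0.86 [136.2, 211.8, 28.3, 24.8]
tape_ring 0.97 [270.2, 201.7, 28.0, 25.1]
tape_ring 0.73 [230.6, 187.2, 17.2, 17.0]
tape_ring 0.57 [345.5, 147.2, 28.2, 24.3]
green_paint 0.61 [261.1, 196.5, 40.8, 41.1]
green_paint 0.56 [327.0, 193.6, 35.0, 33.4]
pan_tin 0.84 [117.9, 165.3, 48.5, 25.7]
ink_bottle 0.52 [193.7, 168.6, 24.0, 25.1]
```

```bash
python3 - <<'E'
import cv2,numpy as np
a=cv2.imread("pics/a.png")[130:290,150:410]; b=cv2.resize(cv2.imread("pics/b.png"),(512,384),interpolation=cv2.INTER_AREA)[130:260,100:390]
A=cv2.resize(a,(520,320),interpolation=3);B=cv2.resize(b,(580,260),interpolation=3)
c=np.zeros((590,600,3),np.uint8);c[:320,:520]=A;c[325:585,:580]=B
cv2.imwrite("pics/c.png",c)
E
```

```text
(no output)
```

View pics/c.png

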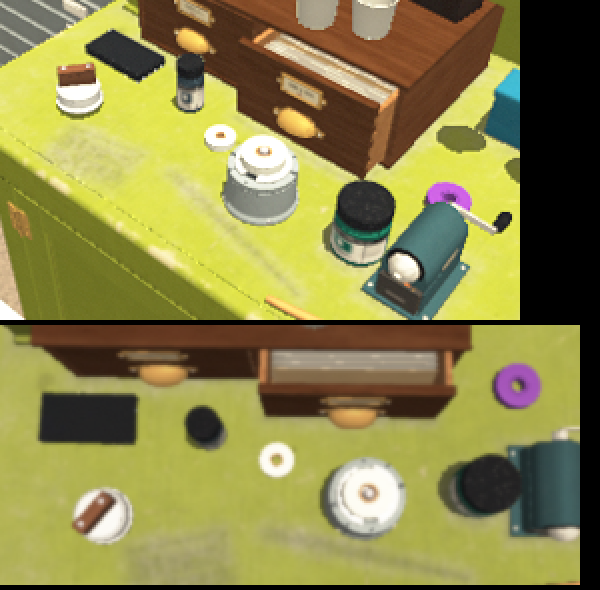

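View pics/b.png

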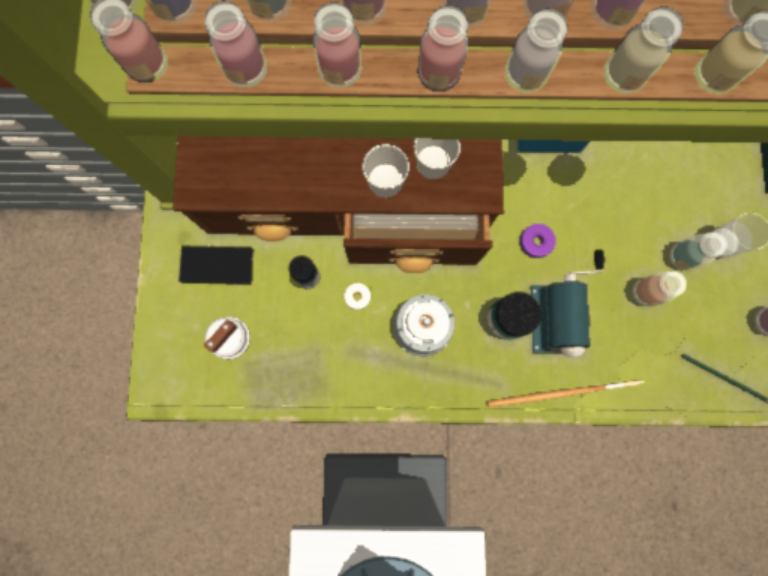

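The crops show the white tape roll on the mill at top pixel (283,215), with the lid at (150,224) and its bar at an angle. The small white ring at (239,196) and the purple ring are the look-alikes.

```bash
cat >h.py <<'E'
from station import readout, imaging, robot, outline_of
import cv2,numpy as np
from scipy.spatial.transform import Rotation as R
np.set_printoptions(precision=4,suppress=True)
def ray(info,uv,fish=False):
    K=info["K"];V=info["view"];x=(uv[0]-K[0,2])/K[0,0];y=(uv[1]-K[1,2])/K[1,1]
    if fish:
        r=np.hypot(x,y);d=np.array([x/r*np.sin(r),-y/r*np.sin(r),-np.cos(r)]) if r>1e-9 else np.array([0,0,-1.])
    else: d=np.array([x,-y,-1.])
    c=-V[:3,:3].T@V[:3,3];return c,V[:3,:3].T@d
def onz(info,uv,z,fish=False):
    c,d=ray(info,uv,fish);return c+d*(z-c[2])/d[2]
def proj(info,p,fish=False):
    V=info["view"];q=V[:3,:3]@p+V[:3,3];x,y,z=q[0],-q[1],-q[2];K=info["K"]
    if fish:
        r=np.hypot(x,y);t=np.arctan2(r,z);a,b=x/r*t,y/r*t
    else:a,b=x/z,y/z
    return np.array([K[0,2]+K[0,0]*a,K[1,2]+K[1,1]*b])
def pose():
    s=readout.read_state();q=s["eef_rot"];return s,s["tool_pos"],R.from_quat([q[1],q[2],q[3],q[0]])
E
python3 - <<'E'
from h import *
t=imaging.camera_info("top");s=imaging.camera_info("scene")
def c(b):return (b[0]+b[2]/2,b[1]+b[3]/2)
print("tape",onz(t,c([270.2,201.7,28,25.1]),.088),onz(s,c([268.4,196.1,22.6,21.9]),.08))
print("small",onz(t,c([230.6,187.2,17.2,17]),.01))
print("lidbar",onz(t,(147,223),.0725),"lid",onz(t,(151.5,226),.03),onz(s,(188,170),.058))
print("jar",onz(t,(344,210),.088),"bottle",onz(t,(201,178),.088), "tin",onz(t,(144,177),.017))
print("drawer",onz(t,(277,177),.08), onz(t,(230,172),.05))
w=imaging.camera_info("wrist");print(w["K"]);V=w["view"];print(-V[:3,:3].T@V[:3,3],pose()[1],pose()[2].as_matrix(),V)
E
```

```text
tape [ 0.4862 -0.0572  0.088 ] [ 0.4865 -0.0538  0.08  ]
small [0.5413 0.0535 0.01  ]
lidbar [0.4631 0.2704 0.0725] lid [0.4588 0.2713 0.03  ] [0.454  0.2635 0.058 ]
jar [ 0.4979 -0.1993  0.088 ] bottle [0.5714 0.1426 0.088 ] tin [0.5866 0.3017 0.017 ]
drawer [ 0.5776 -0.0406  0.08  ] [0.5953 0.076  0.05  ]
[[297.3186   0.     254.1726]
 [  0.     297.3186 192.6975]
 [  0.       0.       1.    ]]
[0.1492 0.5596 0.3735] [0.2089 0.5357 0.2393] [[-0.9317  0.3633  0.    ]
 [ 0.3633  0.9317  0.0001]
 [ 0.      0.0001 -1.    ]] [[ 0.3635  0.9316 -0.0002 -0.5754]
 [-0.8997  0.351  -0.2596  0.0348]
 [-0.2418  0.0945  0.9657 -0.3775]
 [ 0.      0.      0.      1.    ]]
```

```bash
cat >>h.py <<'E'
def go(p,yaw=None):
    "print units: turn about tool x,y,z to tool-down with tool y at yaw (deg), then shift"
    s,t,Rt=pose();m=Rt.as_matrix()
    if yaw is None: yaw=np.degrees(np.arctan2(m[1,1],m[0,1]))
    a=np.radians(yaw);y=np.array([np.cos(a),np.sin(a),0]);z=np.array([0,0,-1.]);T=np.c_[np.cross(y,z),y,z]
    print("t",s["time"],"pos",t,"q",s["q"],"turn",np.degrees((Rt.inv()*R.from_matrix(T)).as_rotvec())/6,"shift",T.T@(np.array(p)-t)/.04,"F",s["ft_force"],"gap",s["finger_gap"],s["grasp_force"])
E
python3 -c "
from h import *
go([.486,-.057,.24])"
```

```text
t 0.7 pos [0.2089 0.5357 0.2393] q [ 0.9927  0.1807  1.607   0.      1.3538 -0.2063] turn [ 0.0006 -0.0001  0.    ] shift [-11.8385 -11.2891  -0.0169] F [0.2046 0.3082 0.6016] gap 0.9970586643630707 0.0
```

Request:
jog_arm:
  rows:
    - [-0.7,-0.66,0,0,0,0]
    - [-0.7,-0.66,0,0,0,0]
    - [-0.7,-0.66,0,0,0,0]
    - [-0.7,-0.66,0,0,0,0]
    - [-0.7,-0.66,0,0,0,0]
    - [-0.7,-0.66,0,0,0,0]
    - [-0.7,-0.66,0,0,0,0]
    - [-0.7,-0.66,0,0,0,0]
    - [-0.7,-0.66,0,0,0,0]
    - [-0.7,-0.66,0,0,0,0]

```text
time: 1.53
tool_pos: [0.3743, 0.1864, 0.2397]
eef_rot: [0.001, 0.185, 0.983, 0.0]
ft_force: [2.3, 1.1, -0.9]
finger_gap: 0.996
grasp_force: 0.0
```

Request:
jog_arm:
  rows:
    - [-0.7,-0.66,0,0,0,0]
    - [-0.7,-0.66,0,0,0,0]
    - [-0.7,-0.66,0,0,0,0]
    - [-0.7,-0.66,0,0,0,0]
    - [-0.7,-0.66,0,0,0,0]
    - [-0.7,-0.66,0,0,0,0]
    - [0,0,0,0,0,0]
    - [0,0,0,0,0,0]

```text
time: 2.2
tool_pos: [0.4732, -0.0223, 0.2392]
eef_rot: [-0.0, 0.187, 0.982, 0.0]
ft_force: [-1.1, 0.9, -0.9]
finger_gap: 1.003
grasp_force: 0.0
```

```bash
python3 - <<'E'
from h import *
go([.486,-.057,.24])
w=imaging.camera_info("wrist");im=imaging.read_camera("wrist");cv2.imwrite("pics/w1.png",im[:,:,::-1]);np.save("w1.npy",w["view"])
for l in("tape_ring","mill"):
    for d in outline_of(l,"wrist"):
        b=d["box"];print(l,d["p"],b,onz(w,(b[0]+b[2]/2,b[1]+b[3]/2),.088 if l[0]=="t" else .035,True))
u=proj(w,np.array([.486,-.057,.07]),True);print(u)
x,y=[max(0,int(v)-75) for v in u];cv2.imwrite("pics/w1c.png",cv2.resize(im[y:y+150,x:x+150],(600,600),interpolation=3)[:,:,::-1]);print(x,y)
E
```

```text
t 2.2 pos [ 0.4732 -0.0223  0.2392] q [-0.2984 -0.0509  1.8526  0.0001  1.3404 -1.4936] turn [ 0.0004 -0.0039  0.    ] shift [-0.6157 -0.6905 -0.0204] F [-1.0504  0.8836 -0.9267] gap 1.0026112862325387 0.0
tape_ring 0.9 [311.5, 176.4, 35.8, 31.0] [0.5121 0.0449 0.088 ]
mill 0.6 [187.2, 144.4, 89.1, 95.4] [ 0.4877 -0.056   0.035 ]
[227.8546 199.4574]
152 124
```

View pics/w1c.png

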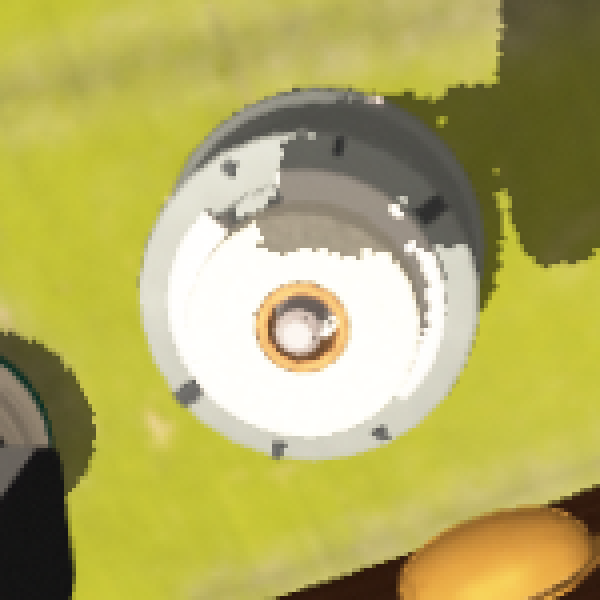

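The wrist crop shows the dots at (230,168) and (381,432), the half-way marks at (339,147) and (278,449), and the lock marks at (430,208) and (188,392). The spindle tip is inside the tape hole at about (300,330).

```bash
python3 - <<'E'
from h import *
w=imaging.camera_info("wrist");w["view"]=np.load("w1.npy")
f=lambda u,v,z:onz(w,(152+(u-1.5)/4,124+(v-1.5)/4),z,True)
for n,a,b in(("dot",(230,168),(381,432)),("half",(339,147),(278,449)),("lock",(430,208),(188,392))):
    A,B=f(*a,.066),f(*b,.066);d=A-B;print(n,(A+B)/2,np.linalg.norm(d)/2,np.degrees(np.arctan2(d[1],d[0])))
print("tape",f(303,327,.088),"outer",f(185,308,.088),f(424,308,.088),f(303,212,.088),f(303,437,.088),"tip",f(297,331,.094))
go([.485,-.056,.083])
E
```

```text
dot [ 0.4873 -0.0573  0.066 ] 0.04217439306182478 -173.68118297610232
half [ 0.4873 -0.0574  0.066 ] 0.043686218748345475 146.14916766620703
lock [ 0.4868 -0.0577  0.066 ] 0.042521024926591794 106.23619028121026
tape [ 0.4873 -0.0564  0.088 ] outer [ 0.4717 -0.0825  0.088 ] [ 0.4938 -0.0262  0.088 ] [ 0.46   -0.0449  0.088 ] [ 0.5149 -0.0682  0.088 ] tip [ 0.4861 -0.057   0.094 ]
t 2.35 pos [ 0.4723 -0.0196  0.2391] q [-0.2935 -0.0533  1.8549  0.0004  1.3406 -1.4934] turn [ 0.0028 -0.0069  0.    ] shift [-0.6267 -0.7337  3.903 ] F [-0.0691  0.8352 -0.7223] gap 1.003184554280281 0.0
```

Request:
jog_arm:
  rows:
    - [-0.35,-0.37,0,0,0,0]
    - [-0.34,-0.37,0,0,0,0]
    - [0,0,0.8,0,0,0]
    - [0,0,0.8,0,0,0]
    - [0,0,0.8,0,0,0]
    - [0,0,0.8,0,0,0]
    - [0,0,0,0,0,0]
    - [0,0,0,0,0,0]

```text
time: 3.02
tool_pos: [0.4863, -0.0564, 0.1104]
eef_rot: [-0.002, 0.184, 0.983, 0.0]
ft_force: [1.0, 0.5, -0.4]
finger_gap: 1.0
grasp_force: 0.0
```

```bash
python3 -c "
from h import *
go([.487,-.0573,.083])"
```

```text
t 3.0167 pos [ 0.4863 -0.0564  0.1104] q [-0.3585  0.1569  1.9218  0.0001  1.0671 -1.5596] turn [ 0.0006 -0.0404  0.    ] shift [-0.0255 -0.0146  0.6844] F [ 1.0123  0.5442 -0.3866] gap 0.9995960168769044 0.0
```

Request:
jog_arm:
  rows:
    - [-0.02,-0.02,0.34,0,0,0]
    - [0,0,0.34,0,0,0]
    - [0,0,0,0,0,0]
    - [0,0,0,0,0,0]

```text
time: 3.35
tool_pos: [0.4892, -0.059, 0.086]
eef_rot: [0.001, 0.184, 0.983, -0.0]
ft_force: [0.5, 0.0, 0.1]
finger_gap: 1.001
grasp_force: 0.0
```

Request:
jog_arm:
  rows:
    - [0,0,0,0,0,0]
    - [0,0,0,0,0,0]
    - [0,0,0,0,0,0]
    - [0,0,0,0,0,0]
    - [0,0,0,0,0,0]
    - [0,0,0,0,0,0]
  hand: 0
  squeeze: 30

```text
time: 3.85
tool_pos: [0.4895, -0.0594, 0.0864]
eef_rot: [0.001, 0.185, 0.983, -0.0]
ft_force: [-3.2, 1.2, 11.4]
finger_gap: 0.693
grasp_force: 29.8
```

Request:
jog_arm:
  rows:
    - [0,0,-0.2,0,0,0]
    - [0,0,-0.3,0,0,0]
    - [0,0,-0.4,0,0,0]
    - [0,0,-0.4,0,0,0]
    - [0,0,-0.4,0,0,0]
    - [0,0,-0.4,0,0,0]
    - [0,0,0,0,0,0]

```text
time: 4.43
tool_pos: [0.4905, -0.06, 0.1722]
eef_rot: [0.003, 0.185, 0.983, -0.001]
ft_force: [1.1, -0.2, -0.0]
finger_gap: 0.685
grasp_force: 32.3
```

```bash
python3 -c "
from h import *
go([.44,.06,.17])
im=imaging.read_camera('wrist');cv2.imwrite('pics/w2.png',im[:,:,::-1])"
```

```text
t 4.4333 pos [ 0.4905 -0.06    0.1722] q [-0.3624  0.0686  1.8761  0.      1.1901 -1.5615] turn [ 0.0007  0.0651 -0.    ] shift [2.2653 2.3365 0.054 ] F [ 1.0892 -0.1926 -0.0094] gap 0.6851895091318697 32.34793611802161
```

View pics/w2.png

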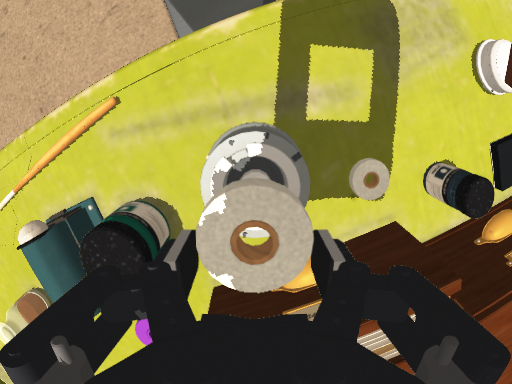

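The tape hangs level in the fingers at pixel (254,240), clear of the spindle. Next I set it down at the free spot.

Request:
jog_arm:
  rows:
    - [0.45,0.47,0,0,0,0]
    - [0.45,0.47,0,0,0,0]
    - [0.45,0.47,0,0,0,0]
    - [0.45,0.47,0,0,0,0]
    - [0.45,0.47,0,0,0,0]
    - [0,0,0.8,0,0,0]
    - [0,0,0.8,0,0,0]
    - [0,0,0.8,0,0,0]
    - [0,0,0.6,0,0,0]
    - [0,0,0,0,0,0]

```text
time: 5.32
tool_pos: [0.4334, 0.0617, 0.0429]
eef_rot: [-0.005, 0.185, 0.983, -0.0]
ft_force: [-0.7, -0.8, -0.8]
finger_gap: 0.687
grasp_force: 32.8
```

```bash
python3 -c "
from h import *
go([.44,.06,.018])"
```

```text
t 5.3167 pos [0.4334 0.0617 0.0429] q [-0.1309  0.182   2.0704 -0.0001  0.9    -1.3299] turn [-0.025  -0.0997 -0.0001] shift [-0.1689  0.0197  0.6235] F [-0.6537 -0.791  -0.7532] gap 0.6873332873633542 32.843359261751175
```

Request:
jog_arm:
  rows:
    - [0,0,0.15,0,0,0]
    - [0,0,0.15,0,0,0]
    - [0,0,0,0,0,0]
    - [0,0,0,0,0,0]

```text
time: 5.65
tool_pos: [0.4394, 0.0609, 0.037]
eef_rot: [0.001, 0.185, 0.983, 0.0]
ft_force: [0.9, -0.7, 0.4]
finger_gap: 0.683
grasp_force: 32.8
```

Request:
jog_arm:
  rows:
    - [0,0,0.1,0,0,0]
    - [0,0,0,0,0,0]
    - [0,0,0,0,0,0]

```text
time: 5.9
tool_pos: [0.4388, 0.061, 0.0324]
eef_rot: [0.0, 0.185, 0.983, 0.0]
ft_force: [0.6, 0.7, -1.0]
finger_gap: 0.69
grasp_force: 32.8
```

Request:
jog_arm:
  rows:
    - [0,0,0.1,0,0,0]
    - [0,0,0.1,0,0,0]
    - [0,0,0.1,0,0,0]
    - [0,0,0,0,0,0]
    - [0,0,0,0,0,0]

```text
time: 6.32
tool_pos: [0.4381, 0.0611, 0.0196]
eef_rot: [-0.001, 0.185, 0.983, -0.0]
ft_force: [-0.1, -0.2, -0.0]
finger_gap: 0.689
grasp_force: 32.8
```

Request:
jog_arm:
  rows:
    - [0,0,0.05,0,0,0]
    - [0,0,0.05,0,0,0]
    - [0,0,0,0,0,0]
    - [0,0,0,0,0,0]

```text
time: 6.65
tool_pos: [0.4388, 0.061, 0.0165]
eef_rot: [0.0, 0.185, 0.983, -0.0]
ft_force: [-1.9, 0.2, 5.8]
finger_gap: 0.69
grasp_force: 33.5
```

Contact. Release and rise.

Request:
jog_arm:
  rows:
    - [0,0,0,0,0,0]
    - [0,0,0,0,0,0]
    - [0,0,0,0,0,0]
    - [0,0,0,0,0,0]
    - [0,0,-0.3,0,0,0]
    - [0,0,-0.6,0,0,0]
    - [0,0,-0.8,0,0,0]
    - [0,0,-0.8,0,0,0]
    - [0,0,-0.8,0,0,0]
    - [0,0,-0.8,0,0,0]
  hand: 1

```text
time: 7.48
tool_pos: [0.4381, 0.0611, 0.1815]
eef_rot: [-0.0, 0.185, 0.983, 0.0]
ft_force: [0.8, 0.5, -0.1]
finger_gap: 0.998
grasp_force: 0.0
```

Request:
jog_arm:
  rows:
    - [0,0,-0.8,0,0,0]
    - [0,0,-0.5,0,0,0]
    - [0,0,0,0,0,0]
    - [0,0,0,0,0,0]

```text
time: 7.82
tool_pos: [0.4393, 0.061, 0.2332]
eef_rot: [0.002, 0.185, 0.983, 0.0]
ft_force: [-0.3, -0.8, -0.5]
finger_gap: 1.002
grasp_force: 0.0
```

```bash
python3 -c "
from h import *
go([.43,.25,.22],43)
im=imaging.read_camera('top')
for l in('tape_ring','lid'):
  for d in outline_of(l,'top'):
    b=d['box'];print(l,d['p'],b,onz(imaging.camera_info('top'),(b[0]+b[2]/2,b[1]+b[3]/2),.014 if l[0]=='t' else .03))
"
```

```text
t 7.8167 pos [0.4393 0.061  0.2332] q [-0.1309 -0.1219  1.9304 -0.      1.33   -1.33  ] turn [0.0133 0.0268 4.2841] shift [3.6139 3.0528 0.3302] F [-0.2898 -0.7502 -0.4586] gap 1.0019929314543685 0.0
tape_ring 0.76 [345.9, 150.8, 27.0, 19.5] [ 0.6381 -0.2622  0.014 ]
```

Request:
jog_arm:
  rows:
    - [0,0,0,0,0,0.86]
    - [0,0,0,0,0,0.86]
    - [0,0,0,0,0,0.86]
    - [0,0,0,0,0,0.86]
    - [0,0,0,0,0,0.84]
    - [0.72,0.61,0.05,0,0,0]
    - [0.72,0.61,0.05,0,0,0]
    - [0.72,0.61,0.05,0,0,0]
    - [0.72,0.61,0.05,0,0,0]
    - [0.72,0.61,0.05,0,0,0]

```text
time: 8.8
tool_pos: [0.4283, 0.251, 0.2203]
eef_rot: [-0.001, 0.399, 0.917, -0.001]
ft_force: [2.1, 0.2, -0.0]
finger_gap: 0.999
grasp_force: 0.0
```

Request:
jog_arm:
  rows:
    - [0,0,0,0,0,0]
    - [0,0,0,0,0,0]
    - [0,0,0,0,0,0]

```text
time: 9.05
tool_pos: [0.4287, 0.2493, 0.2206]
eef_rot: [-0.001, 0.398, 0.917, -0.001]
ft_force: [1.0, 0.1, 0.5]
finger_gap: 0.999
grasp_force: 0.0
```

```bash
python3 - <<'E'
from h import *
go([.46,.27,.15],43)
w=imaging.camera_info("wrist");im=imaging.read_camera("wrist");np.save("w3.npy",w["view"])
for l in("tape_ring","lid","lid_grip"):
    for d in outline_of(l,"wrist"):
        b=d["box"];print(l,d["p"],b,onz(w,(b[0]+b[2]/2,b[1]+b[3]/2),.013 if l[0]=="t" else .035,True))
u=proj(w,np.array([.46,.27,.06]),True);v=proj(w,np.array([.439,.061,.018]),True);print(u,v)
x,y=[max(0,int(q)-60) for q in u];print(x,y)
c=np.zeros((600,800,3),np.uint8);c[:480,:480]=cv2.resize(im[y:y+120,x:x+120],(480,480),interpolation=3);c[:240,480:]=cv2.resize(im,(320,240));
cv2.imwrite("pics/w3c.png",c[:,:,::-1])
E
```

```text
t 9.05 pos [0.4287 0.2493 0.2206] q [ 0.2872  0.0222  1.8193 -0.0005  1.303  -0.4645] turn [-0.0273 -0.0085  0.0126] shift [-0.1558  0.9263  1.7649] F [0.9993 0.1191 0.4734] gap 0.9987591542333238 0.0
tape_ring 0.9 [164.6, 252.7, 24.2, 40.2] [0.4475 0.0761 0.013 ]
tape_ring 0.52 [203.7, 301.9, 28.8, 12.4] [0.5257 0.0711 0.013 ]
lid 0.75 [260.7, 142.6, 58.7, 70.6] [0.4608 0.2735 0.035 ]
lid 0.67 [162.6, 252.8, 27.3, 36.5] [0.4415 0.092  0.035 ]
lid_grip 0.88 [264.9, 145.7, 54.9, 67.1] [0.4637 0.2742 0.035 ]
[289.8807 184.9966] [164.6924 277.3087]
229 124
```

View pics/w3c.png

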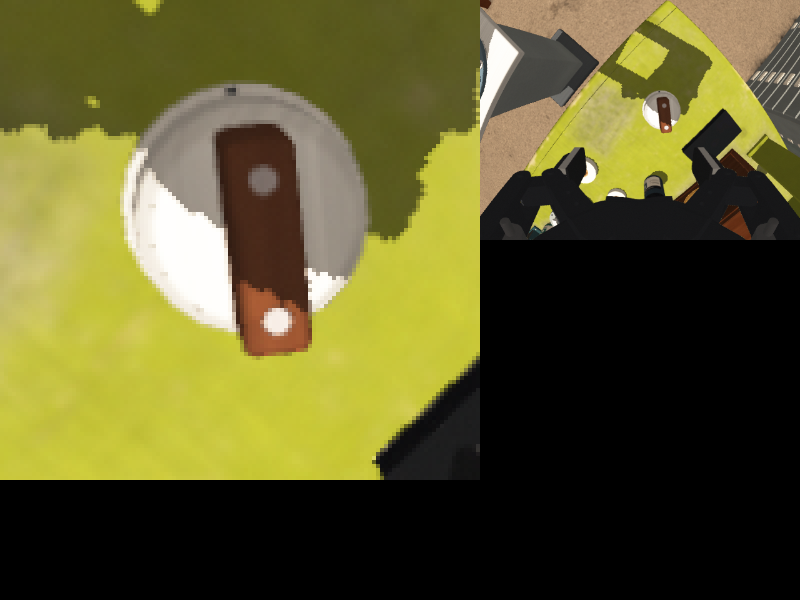

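The lid is upright; its bar's screw heads are at crop pixels (263,180) and (278,321), the pointer at (231,90). The tape is visible beside the left finger in the small picture.

```bash
python3 - <<'E'
from h import *
w=imaging.camera_info("wrist");w["view"]=np.load("w3.npy")
f=lambda u,v,z:onz(w,(229+(u-1.5)/4,124+(v-1.5)/4),z,True)
ang=lambda d:np.degrees(np.arctan2(d[1],d[0]))
A,B=f(263,180,.0725),f(278,321,.0725);print("screws",(A+B)/2,np.linalg.norm(A-B),ang(B-A))
C=[f(*p,.0725) for p in((217,133),(293,127),(311,347),(247,355))]
print("corners",np.mean(C,0),[np.linalg.norm(C[i]-C[i-1]) for i in range(4)],ang(C[3]-C[0]),ang(C[2]-C[1]))
P=f(231,90,.0155);c=(A+B)/2;print("pointer",P,np.linalg.norm((P-c)[:2]),ang(c-P))
yaw=ang(B-A)+90;print(yaw);go(list(((A+B)/2)[:2])+[.15],yaw)
E
```

```text
screws [0.4626 0.2745 0.0725] 0.03608309110765864 -38.98668299679041
corners [0.4605 0.2755 0.0725] [np.float64(0.056790317044927346), np.float64(0.018498141109559583), np.float64(0.0561189602425437), np.float64(0.01640515712331934)] -37.90084630315565 -40.00414442596702
pointer [0.4361 0.2959 0.0155] 0.034051765365481615 -38.94943214378529
51.01331700320959
t 9.25 pos [0.4297 0.2484 0.2219] q [ 0.2846  0.0202  1.8187 -0.0002  1.3031 -0.4641] turn [-0.0042 -0.0005 -1.3521] shift [-0.2289  1.023   1.7971] F [ 0.3074 -0.5531  0.7574] gap 0.9990135137157716 0.0
```

Request:
jog_arm:
  rows:
    - [0,0,0,0,0,-0.68]
    - [0,0,0,0,0,-0.67]
    - [-0.12,0.51,0,0,0,0]
    - [-0.12,0.51,0,0,0,0]
    - [0,0,0.8,0,0,0]
    - [0,0,0.8,0,0,0]
    - [0,0,0.8,0,0,0]
    - [0,0,0.5,0,0,0]
    - [0,0,0,0,0,0]
    - [0,0,0,0,0,0]
  hand: 0.6

```text
time: 10.08
tool_pos: [0.4622, 0.2743, 0.1055]
eef_rot: [-0.001, 0.334, 0.943, -0.001]
ft_force: [0.6, 0.2, -0.4]
finger_gap: 0.596
grasp_force: 0.0
```

Request:
jog_arm:
  rows:
    - [0,0,0,0,0,0]
    - [0,0,0,0,0,0]

```text
time: 10.25
tool_pos: [0.4643, 0.2755, 0.1083]
eef_rot: [0.002, 0.333, 0.943, 0.001]
ft_force: [-0.4, 0.6, 0.4]
finger_gap: 0.596
grasp_force: 0.0
```

```bash
python3 -c "
from h import *
go([.4615,.2745,.055],51)"
```

```text
t 10.25 pos [0.4643 0.2755 0.1083] q [ 0.3156  0.2587  1.8025 -0.      1.0764 -0.576 ] turn [0.0316 0.0206 0.0139] shift [ 0.039  -0.0643  1.3337] F [-0.4273  0.5808  0.3898] gap 0.5964235999737816 0.0
```

Request:
jog_arm:
  rows:
    - [0.02,-0.03,0.5,0,0,0]
    - [0,0,0.4,0,0,0]
    - [0,0,0.2,0,0,0]
    - [0,0,0.17,0,0,0]
    - [0,0,0,0,0,0]
    - [0,0,0,0,0,0]

```text
time: 10.75
tool_pos: [0.4617, 0.2751, 0.056]
eef_rot: [0.0, 0.333, 0.943, 0.0]
ft_force: [0.3, 1.1, 0.5]
finger_gap: 0.603
grasp_force: 0.0
```

Request:
jog_arm:
  rows:
    - [0,0,0,0,0,0]
    - [0,0,0,0,0,0]
    - [0,0,0,0,0,0]
    - [0,0,0,0,0,0]
    - [0,0,0,0,0,0]
    - [0,0,0,0,0,0]
    - [0,0,0,0,0,0]
    - [0,0,0,0,0,0]
  hand: 0
  squeeze: 70

```text
time: 11.42
tool_pos: [0.4618, 0.2751, 0.0561]
eef_rot: [0.001, 0.333, 0.943, 0.0]
ft_force: [-1.0, -0.5, 6.1]
finger_gap: 0.194
grasp_force: 69.1
```

```bash
python3 -c "
from h import *
go([.4615,.2745,.055],51)"
```

```text
t 11.4167 pos [0.4618 0.2751 0.0561] q [ 0.3163  0.3401  1.8265 -0.      0.9737 -0.5759] turn [0.0107 0.0071 0.0207] shift [-0.0038 -0.0165  0.0285] F [-1.0098 -0.549   6.1026] gap 0.19424268740053935 69.14268851280212
```

Request:
jog_arm:
  rows:
    - [0,0,-0.2,0,0,0]
    - [0,0,-0.4,0,0,0]
    - [0,0,-0.6,0,0,0]
    - [0,0,-0.6,0,0,0]
    - [0,0,-0.6,0,0,0]
    - [0,0,-0.6,0,0,0]
    - [0,0,-0.6,0,0,0]
    - [0,0,0,0,0,0]

```text
time: 12.08
tool_pos: [0.4637, 0.2758, 0.2047]
eef_rot: [0.003, 0.333, 0.943, 0.003]
ft_force: [1.4, -0.2, -0.7]
finger_gap: 0.191
grasp_force: 68.8
```

Request:
jog_arm:
  rows:
    - [0,0,0,0,0,-0.75]
    - [0,0,0,0,0,-0.75]
    - [0,0,0,0,0,-0.75]
    - [0,0,0,0,0,-0.75]
    - [0,0,0,0,0,-0.75]
    - [0,0,0,0,0,-0.75]
    - [0,0,0,0,0,-0.75]
    - [0,0,0,0,0,-0.75]
    - [0,0,0,0,0,-0.75]
    - [0,0,0,0,0,-0.75]

```text
time: 12.92
tool_pos: [0.4604, 0.2746, 0.198]
eef_rot: [-0.001, -0.055, 0.998, -0.0]
ft_force: [-0.1, -0.2, -2.4]
finger_gap: 0.197
grasp_force: 68.7
```

```bash
python3 -c "
from h import *
go([.487,-.0574,.2],96.3)"
```

```text
t 12.9167 pos [0.4604 0.2746 0.198 ] q [ 0.3163  0.137   1.7443 -0.      1.2624 -1.3652] turn [-0.0042 -0.0196  0.0067] shift [ 0.2495 -8.3236 -0.0502] F [-0.1492 -0.1874 -2.3597] gap 0.19668317897263288 68.65687966346741
```

Request:
jog_arm:
  rows:
    - [0.02,-0.6,0,0,0,0]
    - [0.03,-0.85,0,0,0,0]
    - [0.03,-0.85,0,0,0,0]
    - [0.03,-0.85,0,0,0,0]
    - [0.03,-0.85,0,0,0,0]
    - [0.03,-0.85,0,0,0,0]
    - [0.03,-0.85,0,0,0,0]
    - [0.03,-0.85,0,0,0,0]
    - [0.02,-0.85,0,0,0,0]
    - [0.02,-0.6,0,0,0,0]

```text
time: 13.75
tool_pos: [0.4839, -0.0469, 0.1984]
eef_rot: [-0.001, -0.053, 0.999, -0.0]
ft_force: [-0.2, 0.2, -1.8]
finger_gap: 0.194
grasp_force: 68.8
```

Request:
jog_arm:
  rows:
    - [0,-0.32,0,0,0,0]
    - [0,0,0,0,0,0]
    - [0,0,0,0,0,0]
    - [0,0,0,0,0,0]

```text
time: 14.08
tool_pos: [0.4855, -0.056, 0.1987]
eef_rot: [-0.001, -0.054, 0.999, 0.001]
ft_force: [-0.9, 0.4, -2.7]
finger_gap: 0.196
grasp_force: 68.9
```

```bash
python3 - <<'E'
from h import *
go([.487,-.0574,.2],96.3)
w=imaging.camera_info("wrist");im=imaging.read_camera("wrist");np.save("w4.npy",w["view"])
u=proj(w,np.array([.487,-.0574,.12]),True);print(u,proj(w,np.array([.487,-.0574,.066]),True))
x,y=[max(0,int(q)-75) for q in u];print(x,y)
cv2.imwrite("pics/w4c.png",cv2.resize(im[y:y+150,x:x+150],(600,600),interpolation=3)[:,:,::-1]);cv2.imwrite("pics/w4.png",im[:,:,::-1])
E
```

```text
t 14.0833 pos [ 0.4855 -0.056   0.1987] q [-0.3588  0.0287  1.8596  0.0006  1.2548 -2.037 ] turn [ 0.0107 -0.0097 -0.0257] shift [-0.0347 -0.0378 -0.0326] F [-0.9211  0.4061 -2.7124] gap 0.1956456626134767 68.88040065765381
[252.2871 203.6499] [252.5747 186.4661]
177 128
```

View pics/w4c.png

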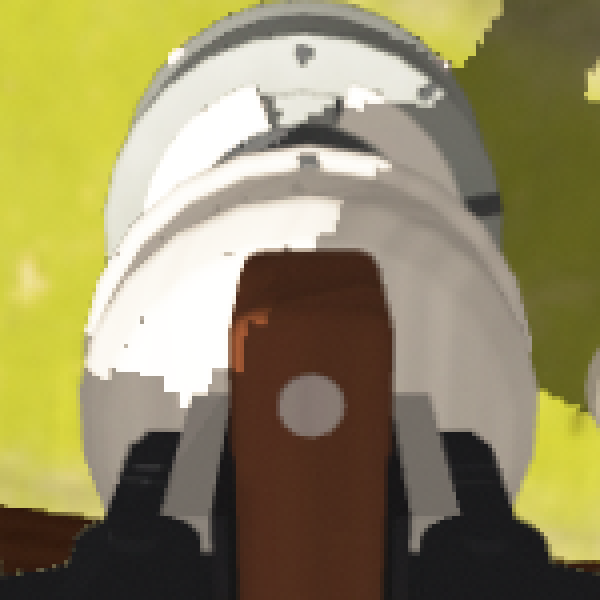

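The dot is at (304,52), with the pointer at (308,161) almost directly over it and the near screw at (311,407). Next I check the alignment numerically.

```bash
python3 - <<'E'
from h import *
w=imaging.camera_info("wrist");w["view"]=np.load("w4.npy")
f=lambda u,v,z:onz(w,(177+(u-1.5)/4,128+(v-1.5)/4),z,True)
s=pose();zo=.1985-.0561
a=np.radians(6.3);ex=np.array([np.cos(a),np.sin(a)]);ey=np.array([-ex[1],ex[0]]);m=np.array([.487,-.0574])
for n,u,v,z in(("dot",304,52,.066),("ptr",308,161,zo+.0155),("screw",311,407,zo+.0725),("bartopL",246,253,zo+.0725),("bartopR",374,253,zo+.0725),("flangeL",85,380,zo+.0155),("flangeR",534,390,zo+.0155),("collarL",110,300,.066)):
    p=f(u,v,z)[:2]-m;print(n,p@ex,p@ey)
go([.487,-.0574,.2],96.3)
E
```

```text
dot -0.04236144896835163 0.0002117204622368803
ptr -0.03398337532838773 0.001137838881354887
screw -0.017672384206403047 0.0014361393692251085
bartopL -0.03468574364700907 -0.005189694452387464
bartopR -0.03464371892907074 0.007948846539312819
flangeL 0.0009592113294282695 -0.034446154634667735
flangeR 0.0029054077715681384 0.037067112699436106
collarL 0.015545893043624465 -0.045956960538239174
t 14.1333 pos [ 0.4855 -0.0558  0.1988] q [-0.3582  0.0285  1.8595  0.0005  1.2548 -2.0372] turn [ 0.0088 -0.008  -0.0183] shift [-0.0319 -0.0432 -0.0296] F [-0.5834 -0.0032 -1.8722] gap 0.1924465122330211 68.88123035430908
```

Request:
jog_arm:
  rows:
    - [0,-0.03,0.3,0,0,0]
    - [0,0,0.5,0,0,0]
    - [0,0,0.5,0,0,0]
    - [0,0,0.3,0,0,0]
    - [0,0,0.08,0,0,0]
    - [0,0,0,0,0,0]
    - [0,0,0,0,0,0]
    - [0,0,0,0,0,0]

```text
time: 14.8
tool_pos: [0.4869, -0.0582, 0.1332]
eef_rot: [0.001, -0.054, 0.999, -0.0]
ft_force: [1.3, 0.3, -2.0]
finger_gap: 0.197
grasp_force: 68.9
```

Request:
jog_arm:
  rows:
    - [0,0,0.06,0,0,0]
    - [0,0,0.06,0,0,0]
    - [0,0,0.06,0,0,0]
    - [0,0,0,0,0,0]
    - [0,0,0,0,0,0]

```text
time: 15.22
tool_pos: [0.4859, -0.0583, 0.1247]
eef_rot: [-0.0, -0.053, 0.999, 0.0]
ft_force: [-0.1, -0.2, -1.3]
finger_gap: 0.194
grasp_force: 68.9
```

No contact at the collar yet, so I continue gently.

Request:
jog_arm:
  rows:
    - [0,0,0.05,0,0,0]
    - [0,0,0.05,0,0,0]
    - [0,0,0.05,0,0,0]
    - [0,0,0,0,0,0]
    - [0,0,0,0,0,0]

```text
time: 15.63
tool_pos: [0.4859, -0.0583, 0.1187]
eef_rot: [-0.0, -0.053, 0.999, 0.0]
ft_force: [-0.0, -0.7, -2.0]
finger_gap: 0.196
grasp_force: 68.9
```

Request:
jog_arm:
  rows:
    - [0,0,0.04,0,0,0]
    - [0,0,0.03,0,0,0]
    - [0,0,0,0,0,0]
    - [0,0,0,0,0,0]

```text
time: 15.97
tool_pos: [0.486, -0.0583, 0.116]
eef_rot: [-0.0, -0.053, 0.999, 0.0]
ft_force: [-0.3, -0.4, -2.0]
finger_gap: 0.199
grasp_force: 69.1
```

Request:
jog_arm:
  rows:
    - [0,0,0.03,0,0,0]
    - [0,0,0.02,0,0,0]
    - [0,0,0,0,0,0]
    - [0,0,0,0,0,0]
    - [0,0,0,0,0,0]

```text
time: 16.38
tool_pos: [0.4863, -0.0586, 0.1157]
eef_rot: [0.0, -0.053, 0.999, -0.0]
ft_force: [-5.4, -0.2, 11.5]
finger_gap: 0.196
grasp_force: 70.9
```

Home height confirmed by the contact at 0.1157. Now the turn.

Request:
jog_arm:
  rows:
    - [0,0,0,0,0,0]
    - [0,0,0,0,0,0.3]
    - [0,0,0,0,0,0.4]
    - [0,0,0,0,0,0.4]
    - [0,0,0,0,0,0.4]
    - [0,0,0,0,0,0.4]
    - [0,0,0,0,0,0.4]
    - [0,0,0,0,0,0.4]
    - [0,0,0,0,0,0.4]
    - [0,0,0,0,0,0]
  squeeze: 110

```text
time: 17.22
tool_pos: [0.4869, -0.0576, 0.1157]
eef_rot: [0.001, 0.11, 0.994, 0.001]
ft_force: [-3.2, 4.3, 11.3]
finger_gap: 0.191
grasp_force: 107.4
```

```bash
python3 -c "
from h import *
go([.487,-.0574,.1156],56.2);print(pose()[0]['moment'])"
```

```text
t 17.2167 pos [ 0.4869 -0.0576  0.1157] q [-0.3616  0.1461  1.9213  0.0019  1.0729 -1.7135] turn [0.0168 0.0109 3.5338] shift [0.0007 0.0067 0.0027] F [-3.2158  4.3354 11.2605] gap 0.190753535121746 107.3521614074707
[ 1.119   0.405  -0.0158]
```

Request:
jog_arm:
  rows:
    - [0,0,0,0,0,0.4]
    - [0,0,0,0,0,0.4]
    - [0,0,0,0,0,0.4]
    - [0,0,0,0,0,0.4]
    - [0,0,0,0,0,0.4]
    - [0,0,0,0,0,0.4]
    - [0,0,0,0,0,0.4]
    - [0,0,0,0,0,0.4]
    - [0,0,0,0,0,0.2]
    - [0,0,0,0,0,0]

```text
time: 18.05
tool_pos: [0.487, -0.0579, 0.1157]
eef_rot: [0.001, 0.283, 0.959, 0.001]
ft_force: [-3.4, 3.8, 11.1]
finger_gap: 0.187
grasp_force: 107.4
```

Request:
jog_arm:
  rows:
    - [0,0,0,0,0,0]
    - [0,0,0,0,0,0]
    - [0,0,0,0,0,0]
    - [0,0,0,0,0,0]

```text
time: 18.38
tool_pos: [0.487, -0.0579, 0.1158]
eef_rot: [0.001, 0.283, 0.959, 0.001]
ft_force: [-3.8, 4.2, 10.8]
finger_gap: 0.184
grasp_force: 107.4
```

```bash
python3 - <<'E'
from h import *
go([.487,-.0574,.1156],56.2);print(pose()[0]['moment'])
w=imaging.camera_info("wrist");im=imaging.read_camera("wrist");np.save("w5.npy",w["view"])
u=proj(w,np.array([.487,-.0574,.08]),True);print(u)
x=int(u[0])-75;y=int(u[1])-75;print(x,y)
cv2.imwrite("pics/w5c.png",cv2.resize(im[y:y+150,x:x+150],(600,600),interpolation=3)[:,:,::-1])
E
```

```text
t 18.3833 pos [ 0.487  -0.0579  0.1158] q [-0.3618  0.1461  1.9212  0.0015  1.0727 -1.3596] turn [0.0159 0.0116 0.1549] shift [0.0056 0.0104 0.0039] F [-3.777   4.1506 10.7612] gap 0.1838460737459824 107.38137245178223
[0.9942 0.3231 0.1502]
[253.602  221.9996]
178 146
```

View pics/w5c.png

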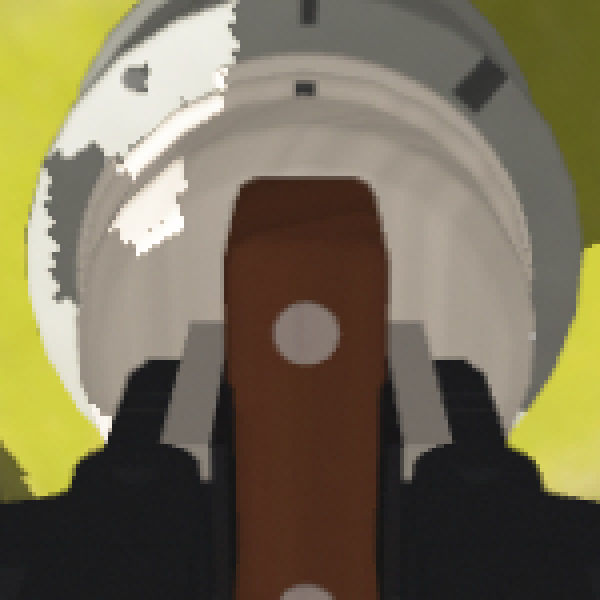

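The pointer at (305,89) lies nearly in line with the half-way mark at (309,12). The dot is at (136,78) and the lock mark at (482,83).

```bash
python3 - <<'E'
from h import *
w=imaging.camera_info("wrist");w["view"]=np.load("w5.npy")
f=lambda u,v,z:onz(w,(178+(u-1.5)/4,146+(v-1.5)/4),z,True)[:2]
m=np.array([.4870,-.0575])
for n,u,v,z in(("half",309,12,.066),("dot",136,78,.066),("lock",482,83,.066),("ptr",305,89,.075)):
    d=f(u,v,z)-m;print(n,np.linalg.norm(d),np.degrees(np.arctan2(d[1],d[0]))%360)
A=f(306,333,.132);B=f(307,600,.132);d=A-B;print("bar",(A+B)/2,np.degrees(np.arctan2(d[1],d[0]))%360)
E
```

```text
half 0.04309570309437572 145.9434987349569
dot 0.04208896436283934 185.9288884817871
lock 0.042653764355237114 105.7143866911403
ptr 0.03256035210139406 146.6622717965729
bar [ 0.4878 -0.0575] 147.31406205184473
```

Request:
jog_arm:
  rows:
    - [0,0,0,0,0,0.15]
    - [0,0,0,0,0,0]
    - [0,0,0,0,0,0]
    - [0,0,0,0,0,0]
    - [0,0,0,0,0,0]
    - [0,0,0,0,0,0]

```text
time: 18.93
tool_pos: [0.4869, -0.0579, 0.1157]
eef_rot: [0.001, 0.29, 0.957, 0.001]
ft_force: [-3.5, 3.3, 11.3]
finger_gap: 0.189
grasp_force: 107.4
```

```bash
python3 - <<'E'
from h import *
go([.487,-.0574,.1156],56.2)
im=imaging.read_camera("wrist");a=im[146:296,178:328]
t=imaging.read_camera("scene");b=t[150:270,200:360]
c=np.zeros((600,800,3),np.uint8);c[:400,:400]=cv2.resize(a,(400,400),interpolation=3);c[:300,400:]=cv2.resize(b,(400,300),interpolation=3)
cv2.imwrite("pics/fin.png",c[:,:,::-1])
E
```

```text
t 18.9333 pos [ 0.4869 -0.0579  0.1157] q [-0.3617  0.1461  1.9213  0.0014  1.0727 -1.3441] turn [0.015  0.0115 0.0078] shift [0.005  0.0105 0.0031] F [-3.5028  3.2641 11.2928] gap 0.18875045364559528 107.39646434783936
```

View pics/fin.png

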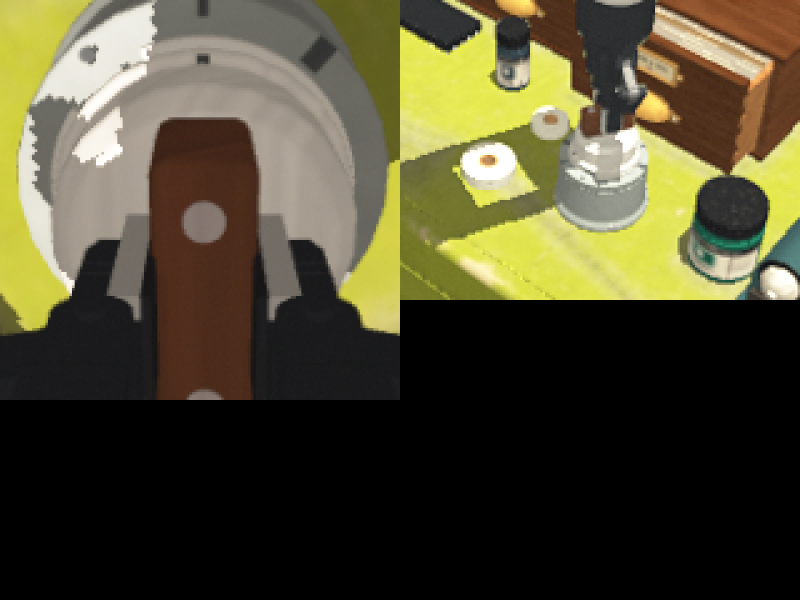

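The pointer (203,59) is in line with the half-way mark (203,8), the lid is seated, and the tape lies flat on the worktop beside the mill at (488,165).

```bash
python3 -c "
from station import robot
print(robot.hand_in())"
```

```text
the job is handed in; nothing more can be done
None
```

I handed the job in at about 19 s: the tape lies flat on the worktop beside the mill, and the lid sits fully home, turned clockwise to the half-way mark and still gripped there.

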